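# Hook out the dust drawer of the sanding box

### The job

Take the hooked rod from its fork rack, reach it slanting in under the overhanging top of the sanding box, feel for the dark steel pull loop tucked away there and draw the dust drawer out with the hook until the whole loop stands clear of the overhang. Leave the drawer open and hang the rod back in its rack as it was. Keep the gripper and arm off the sanding box, and leave the things on and around it undisturbed.

Things in the scene. Friction and masses are not known exactly. Their poses are not given: they have to be found in the camera images.
- hook: Hooked rod, about 0.22 kg. Origin: centre of the underside of its 40 x 40 x 6 mm steel flange; +z runs along the rod up to the handle: square wood, 26 x 26 mm, from z = 6 to 80 mm, faces square to x and y; grip it there. Below the flange a straight round steel shaft, 9 mm diameter, ends in the bend. It hangs upright in the rack by the flange.
- hook_bend (a point): The right-angled bend at the rod's foot (centre lines), 170 mm below hook's origin, same axes. From it a 9 mm round toe points along -x (square to the shaft); its centre line ends 26 mm from the bend, in a round end of radius 4.5 mm. In the rack the toe points to the rack's post.
- rack: Fixed wooden fork rack on a foot 150 x 110 mm, on the left or the right of the table (a chisel stand on the other side). Origin at table height under the rod's place. A post (its face at x = -52 mm) carries two prongs, 16 mm thick, tops at z = 205 mm, that run to x = +34 mm with an 18 mm slot between them along x, open at the +x end.
- rack_slot (a point): Where the rod's origin (flange underside) belongs when hung home, axes as the rack; the rod then has the rack's yaw. The flange just rests on the prongs: raised 15 mm, the rod slides out or in along x with its shaft in the slot; 85 mm along +x is clear of the prongs.
- sanding_box: Fixed sanding box, plywood with a grey perforated top. Origin at table height under the middle of the top's front lip; -x is its front. The top is 340 mm wide, from x = 0 (lip) to 320 mm, underside at z = 205 mm, upper face at 220 mm. The body, 300 mm wide, starts at x = 66 mm: the top overhangs the front by 66 mm; below it is open to the front and sides. Arm and gripper must not touch it.
- lip (a point): Middle of the lower edge of the overhang's front lip, 205 mm above the table, axes as the sanding box.
- drawer_front (a point): Middle of the slot on the dust drawer's front face (250 mm wide, z 13 to 128 mm), 70 mm above the table; moves with the drawer, axes as the box. A level U-shaped dark steel pull loop stands out from the face at this height: 8 mm round bars, two arms 52 mm long along -x, 44 mm apart between centres (36 mm free), joined by a cross bar at their outer ends.
- crossbar_line (a point): Point on the line (along y) on which the loop's cross bar lies, 52 mm out from drawer_front. The loop is clamped in a slot, its middle anywhere up to 30 mm to either side (y) of this point: not measured and mostly covered by the overhang: feel for it. It does not give sideways under a light touch (below 40 N).
- drawer (a joint): How far the drawer is drawn out, m: 0 shut (the cross bar then lies 14 mm behind the lip), 0.12 at its stop; starts at 0 to 0.008. It slides stiffly (about 4 N) and stays where it is left. From 0.066 on the whole loop, up to the drawer's face, is clear of the overhang.
- workpiece: Bystander: wooden piece 120 x 70 x 22 mm lying on the sanding box.
- sanding_block: Bystander: cork block 100 x 60 x 35 mm lying on the sanding box.
- screwdriver: Bystander: screwdriver lying on the table before the robot.
- offcut: Bystander: wooden offcut 100 x 45 x 30 mm on the left.
- glue: Bystander: white glue bottle, 60 mm diameter, 170 mm tall, on the left.
- mallet: Bystander: hammer lying on the right.
- tin: Bystander: open tin, 80 mm diameter, 90 mm tall, on the right.
Mind the look-alikes: they are no part of the job. Of the things shaped like the hook, the steel one is meant.

How it is judged:
By the outcome, as a careful person would: the job done as asked, in the order asked, and still so for the second after the job is handed in, with the robot touching nothing.
It also fails if it takes over 61 s, if anything falls off the work surface, if the arm or the gripper's body presses on something with over 40 N, if the wrist force passes 120 N, or if a joint passes its speed limit or range.

### The arm

A 7-joint arm with a two-finger parallel gripper is mounted at the origin on the work surface. World frame = base frame: x ahead of the robot, y to its left, z up, the work surface at z = 0. Lengths are in mm, angles in rad, forces in N, time in s.
With the tool pointing down it reaches from about 425 to 925 mm from the base axis. Payload 6.8 kg.
Tool frame: the origin (TCP) lies midway between the tips of the shut fingers; the grasp point (between the pads) lies 19 mm behind it; z points along the fingers, y is the line along which they close (so a half turn about z gives the same grasp; the last joint's range is limited). The gripper opens to 85 mm and grips with 20 to 120 N. Pads are 22 mm wide; open, the fingers measure 114 mm over their backs; the gripper's body (76 mm by 85 mm) begins 54 mm behind the grasp point. The pads swing forward as they close: fully open they stand 13 mm farther back than shut.
Start: joints at [-0.108, 0.477, 0.022, 1.555, -0.011, 1.109, -0.083], TCP at [675.016, 0.007, 231.308] pointing down, gripper open.
Joint ranges: [-2.96, 2.96], [-0.34, 2.1], [-1.41, 1.46], [0.24, 2.44], [-1.37, 4.51], [0.17, 1.92], [-2.96, 2.96]. Speed limits (rad/s): [2.39, 2.39, 3.14, 3.14, 3.14, 3.14, 3.14].

### API

Orientations are given as a rotation vector (axis times angle).
In Python, from workcell import ctrl gives the robot as it stands.
- The arm moves only by the tool send_rows, never from a script. Its argument "deltas" is a list of rows, each a list of 3 entries, a list of its own where there are three numbers: the finger opening in m, from 0 to 0.0854, then the shift along the tool's x, y, z in m, then the turn, a rotation vector about the tool's x, y, z in degrees. In form: [[hand, [x, y, z], [ax, ay, az]], ...]. A call has 1 to 5 rows; each row shifts and turns the commanded pose from where the row before left it, along the tool's axes as they then stand; what a row does not reach is not made up. A row lasts 1/12 s, in which the tool goes at most 41.7 mm and 7.16 degrees, less where a joint would pass 70% of its speed; a pose out of reach is approached as far as the arm can. A call is refused whole if a number of a shift passes 0.0417 or a number of a turn 7.16, either way. A call with a gripper value outside its range is refused whole. The fingers move at their own pace and stop on an object; "newtons" is the grip in N (left out, the last holds). Time passes only in rows, so rows that do not move let the fingers close. It gives the time, the measured TCP pose, the force, the opening and the grip force at its end, in the units of the state.
- ctrl.observe(): the state, without advancing time (a new reading comes with each control period).
- ctrl.camera(name): name is "scene" or "side" or "wrist"; returns a dict with "frame" (420x560x3 uint8, red, green, blue), "range_z" (420x560 float32, mm along the optical axis (not along the pixel's ray), 0 where there is no reading), "fx", "fy", "cx", "cy" (pixels), "k1" (the pictures are not rectified: a ray, as slopes to the right and down, at radius r is drawn at 1 + k1 r^2 times it, then the intrinsics apply), "view" (4x4, takes a point from world to camera coordinates); the wrist camera has in their place "hand_eye" (4x4, takes a point from camera to tool coordinates, whose origin is the TCP and whose axes are the flange's). Camera axes: x right, y down, z forward; pixel columns grow to the right and rows downward; lengths in mm; the calibration is good to about 2 mm. A picture is of the moment at which its call begins: read the wrist's pose just before it.
- ctrl.hand_in(): hands the job in; it is judged then, once.
The state is a dict: "clock": time; "qpos": joint angles; "joint_vel": joint speeds; "effort": joint torques, N m; "eef_pos": TCP position; "tcp_rot": TCP orientation; "contact_force": force on the tool from outside, world axes, zero at the start; "wrist_torque": the same for the moment, N m; "opening": finger opening in mm; "grip_force": force on a finger pad.
Only numpy, scipy, OpenCV 4.12 (cv2) and the standard library are available. Lean on these libraries where they do the work, as an engineer would, in place of code of your own. Each camera call takes 0.05 s, during which the arm holds its last target. There are 200 camera calls.

## Working session

There is one attempt and no reset: what is moved stays moved. The work goes in short steps, Python scripts to look and compute and a tool call to move; the robot and the scene stay as the last step left them, time stands still between calls to the robot, and variables do not carry over. Pictures are saved under pics/ and viewed, at most 10 in all, crops included, and the job is handed in when it is done.

Besides the shell and the picture viewer there is one more tool, called in YAML: its name, and indented under it one key for each argument. send_rows: Moves the arm, as the interface text tells. Its arguments: {"type":"object","properties":{"deltas":{"type":"array"},"newtons":{"type":"number"}},"required":["deltas"]}

```bash
ls; mkdir -p pics; python3 - <<'E'
from workcell import ctrl
import cv2,numpy as np
o=ctrl.observe();print(o)
for n in("scene","side"):
    c=ctrl.camera(n);cv2.imwrite(f"pics/{n}0.png",c["frame"][:,:,::-1]);np.savez(f"{n}0.npz",**c)
    print(n,c["fx"],c["fy"],c["cx"],c["cy"],c["k1"],c["view"].round(3).tolist())
E
```

```text
pics
{'clock': 0.0, 'qpos': array([-0.10808636,  0.47779439,  0.0223145 ,  1.55647362, -0.01147812,
        1.10929879, -0.08308994]), 'joint_vel': array([ 8.98100441e-04, -1.47185254e-03, -6.37336005e-04, -1.19507879e-03,
       -1.40312742e-03, -5.65416984e-05,  1.27988884e-03]), 'effort': array([-5.45967814e-04, -5.96443820e+01,  1.60769675e+00, -2.81194621e+01,
        1.24063640e-02,  9.39900521e-03,  2.20753498e-05]), 'eef_pos': array([ 6.74395681e+02, -1.59837784e-02,  2.30319710e+02]), 'tcp_rot': array([-2.22053793e+00, -2.22064891e+00,  2.20496366e-03]), 'contact_force': array([-0.25566275, -0.36317612,  0.36807497]), 'wrist_torque': array([-0.000524  ,  0.02089652, -0.03722867]), 'grip_force': 0.0, 'opening': 85.45554281789046}
scene 412.6092973681025 412.6092973681025 275.3401156272097 210.85859364900307 -0.05754781852230058 [[-1.0, -0.012, -0.011, 529.974], [-0.002, 0.766, -0.643, 102.798], [0.017, -0.643, -0.766, 1173.611], [0.0, 0.0, 0.0, 1.0]]
side 457.64069492521975 457.64069492521975 272.5471782634463 203.9606718327857 0.04321714352269087 [[0.996, -0.091, 0.002, -516.382], [-0.046, -0.525, -0.85, 157.644], [0.079, 0.846, -0.527, 1166.553], [0.0, 0.0, 0.0, 1.0]]
```

View pics/scene0.png

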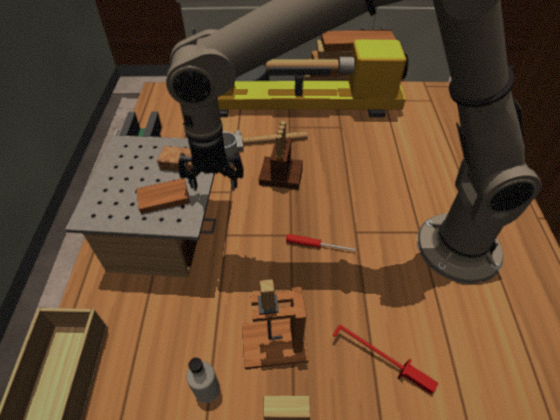

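View pics/side0.png

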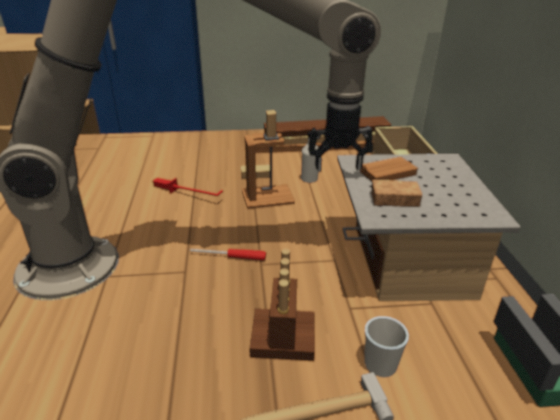

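The scene view looks from the robot's left. The rack is at about (275,330) in scene and (268,165) in side, with the steel hook hanging in it. The sanding box is at about (150,190) in scene. A red look-alike hook lies on the table. In the side view, part of the dark loop shows at about (357,234). Next I'll measure positions from depth.

```bash
cat > h.py <<'E'
import numpy as np,cv2
def cloud(c):
    f=c["range_z"];v,u=np.mgrid[:420,:560]
    K=np.array([[c["fx"],0,c["cx"]],[0,c["fy"],c["cy"]],[0,0,1]],float)
    p=cv2.undistortPoints(np.stack([u,v],-1).reshape(-1,1,2).astype(np.float64),K,np.array([float(c["k1"]),0,0,0])).reshape(420,560,2)
    P=np.dstack([p*f[...,None],f]);V=np.array(c["view"] if "view" in c else np.eye(4));
    W=(P-V[:3,3])@V[:3,:3]; W[f<=0]=np.nan
    return W
E
python3 - <<'E'
from h import *
for n in("scene","side"):
    c=dict(np.load(n+"0.npz"));W=cloud(c);x,y,z=W[...,0],W[...,1],W[...,2]
    fr=c["frame"].astype(int);sat=fr.max(2)-fr.min(2)
    m=(abs(z-220)<6)&(sat<30)&(x>700)&(abs(y)<300)
    nb,lab,st,_=cv2.connectedComponentsWithStats(m.astype(np.uint8));k=1+st[1:,4].argmax();mm=lab==k
    r=cv2.minAreaRect(W[mm][:,:2].astype(np.float32));print(n,"box",mm.sum(),r,cv2.boxPoints(r).round(1).tolist(),np.nanmedian(z[mm]))
    for nm,lo,hi in(("handle",225,300),("handletop",280,292),("prong",200,209)):
        q=(z>lo)&(z<hi)&(x>350)&(x<640)&(y>150)
        if q.sum()>4:
            r=cv2.minAreaRect(W[q][:,:2].astype(np.float32));print(nm,q.sum(),r,np.median(W[q],0).round(1),W[q].min(0).round(1),W[q].max(0).round(1))
    if n=="side":
        d=(x>680)&(x<900)&(z>55)&(z<85)&(abs(y)<160)
        print("loop?",d.sum());
        print(np.c_[np.argwhere(d),W[d].round(0)][::6][:70].astype(int).tolist())
im=cv2.imread("pics/side0.png");a=cv2.resize(im[190:310,310:430],None,fx=4,fy=4,interpolation=2)
s=cv2.imread("pics/scene0.png");b=cv2.resize(s[260:380,220:320],(400,480),interpolation=2)[:, :320]
cv2.imwrite("pics/crop0.png",np.hstack([a,b]))
E
```

```text
scene box 8556 ((851.1762084960938, -51.210601806640625), (342.05303955078125, 321.7509460449219), 86.28314971923828) [[679.5999755859375, -211.39999389648438], [1000.5999755859375, -232.3000030517578], [1022.7999877929688, 109.0], [701.7000122070312, 129.89999389648438]] 219.92395903096653
handle 363 ((539.6224975585938, 290.00335693359375), (26.06338882446289, 27.36400604248047), 6.7645368576049805) [539.1 300.  278.1] [525.8 275.5 225.1] [553.7 304.6 287.7]
handletop 171 ((539.9114990234375, 289.2969055175781), (25.74187469482422, 25.662843704223633), 7.5987372398376465) [539.3 290.2 284.5] [527.6 275.5 280.1] [552.8 302.8 287.7]
prong 864 ((519.5403442382812, 286.5635986328125), (108.04291534423828, 70.40943145751953), 5.871463775634766) [498.5 294.1 204.7] [462.5 247.4 200.1] [574.9 320.5 209. ]
side box 7661 ((850.2014770507812, -52.73223876953125), (344.2416687011719, 320.707275390625), 86.32553100585938) [[679.0999755859375, -214.1999969482422], [999.2000122070312, -234.8000030517578], [1021.2999877929688, 108.80000305175781], [701.2000122070312, 129.3000030517578]] 221.81602
[... 1226 characters left out ...]
, -44, 68], [240, 353, 715, -51, 72], [240, 359, 730, -52, 72], [240, 365, 747, -46, 66], [241, 367, 747, -63, 76], [242, 368, 748, -68, 77], [243, 369, 748, -75, 79], [244, 370, 748, -82, 81], [246, 368, 747, -74, 69], [247, 369, 745, -87, 76], [248, 371, 746, -98, 81], [250, 369, 745, -90, 69], [251, 370, 746, -95, 70], [252, 371, 744, -108, 77], [253, 372, 744, -115, 80], [254, 374, 747, -122, 82], [256, 370, 747, -96, 56], [257, 372, 744, -120, 71], [258, 374, 745, -130, 76], [259, 375, 744, -139, 81], [261, 373, 744, -129, 66], [262, 374, 744, -137, 70], [263, 375, 745, -142, 71], [264, 376, 744, -152, 76], [265, 377, 743, -159, 79], [267, 375, 745, -144, 61], [269, 376, 743, -157, 66]]
```

View pics/crop0.png

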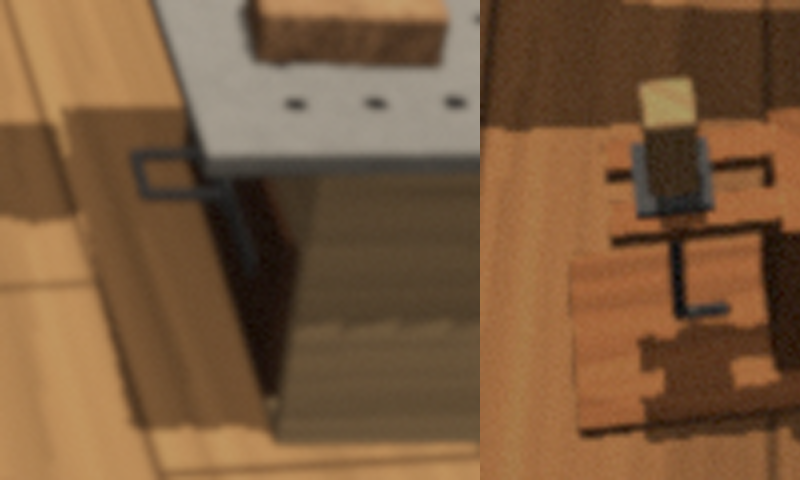

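The crop shows the loop clearly: its arms are at side rows of about 228.7 and 237.7, and the bar's left end is at about column 344. The hook hangs with its toe toward the post on the robot side. I'll refine these numbers and plan the grasp.

```bash
cat >> h.py <<'E'
from scipy.spatial.transform import Rotation as R
import json
def ray(c,u,v,z):
    K=np.array([[c["fx"],0,c["cx"]],[0,c["fy"],c["cy"]],[0,0,1]],float)
    p=cv2.undistortPoints(np.array([[[u,v]]],float),K,np.array([float(c["k1"]),0,0,0]))[0,0]
    V=np.array(c["view"]);o=-V[:3,:3].T@V[:3,3];d=V[:3,:3].T@np.r_[p,1];return o+d*(z-o[2])/d[2]
def toolR(yaw,tilt,s=1):
    """tool pointing down, tilted forward (about the yawed y axis) by tilt deg; tool y = s*yawed y"""
    z=np.array([np.sin(np.radians(tilt)),0,-np.cos(np.radians(tilt))]);y=np.array([0,s,0.])
    return R.from_euler('z',yaw,degrees=True)*R.from_matrix(np.c_[np.cross(y,z),y,z])
def rows(p,r,pt,rt,hand,n=None):
    """rows (numbers rounded) that lead from pose p,r to pt,rt"""
    p=np.array(p,float);pt=np.array(pt,float)
    if n is None:n=int(max(np.ceil(np.linalg.norm(pt-p)/38),np.ceil(np.degrees((r.inv()*rt).magnitude())/6.8),1))
    out=[]
    for k in range(n,0,-1):
        d=(r.inv().apply(pt-p)/k).round(0 if k>1 else 1);a=(np.degrees((r.inv()*rt).as_rotvec())/k).round(1)
        out.append([hand,[float(round(v/1000,4)) for v in d],a.tolist()])
        p=p+r.apply(d);r=r*R.from_rotvec(a,degrees=True)
    for i in range(0,n,5):print(json.dumps(out[i:i+5]))
    return p,r
E
python3 - <<'E'
from h import *
from workcell import ctrl
c=dict(np.load("side0.npz"));W=cloud(c)
for u,v in((350,228.7),(355,228.7),(351,237.7),(357,238.2),(344,233)):print(u,v,ray(c,u,v,70).round(1))
q=(W[...,2]>270)&(W[...,2]<300)&(W[...,0]>490)&(W[...,0]<590)&(W[...,1]>250)&(W[...,1]<330)
print(q.sum(),W[q].min(0),W[q].max(0),cv2.minAreaRect(W[q][:,:2].astype(np.float32)))
w=ctrl.camera("wrist");print(w["hand_eye"].round(2).tolist())
o=ctrl.observe();p=o["eef_pos"];r=R.from_rotvec(o["tcp_rot"])
for s in(1,-1):print(s,np.degrees((r.inv()*toolR(6.5,-27,s)).as_rotvec()))
E
```

```text
350 228.7 [720.    1.3  70. ]
355 228.7 [7.329e+02 2.000e-01 7.000e+01]
351 237.7 [713.3 -37.7  70. ]
357 238.2 [727.8 -41.1  70. ]
344 233 [700.3 -16.2  70. ]
88 [525.28082034 271.13409262 270.05187303] [550.91778624 302.53322116 289.88024287] ((537.738037109375, 285.9051208496094), (25.1972713470459, 30.97199821472168), 8.641875267028809)
[[0.0, -0.97, -0.26, 66.01], [1.0, 0.0, 0.0, 0.06], [-0.0, -0.26, 0.97, -142.83], [0.0, 0.0, 0.0, 1.0]]
1 [ 22.62912387  20.18935203 -94.53497351]
-1 [ 19.5832314  -21.9497569   81.84129362]
```

```bash
python3 - <<'E'
from h import *
from workcell import ctrl
o=ctrl.observe();p=o["eef_pos"]+[.6,0,1];r=R.from_rotvec(o["tcp_rot"])
T=toolR(6.5,-27,1);g=np.array([539,288.5,250]);zt=T.apply([0,0,1])
p,r=rows(p,r,g+zt*(19-95),T,0.085)
E
```

```text
[[0.085, [0.019, -0.007, -0.006], [1.5, 1.3, -6.3]], [0.085, [0.02, -0.005, -0.005], [1.5, 1.3, -6.3]], [0.085, [0.021, -0.003, -0.005], [1.5, 1.4, -6.3]], [0.085, [0.021, -0.0, -0.004], [1.5, 1.3, -6.3]], [0.085, [0.021, 0.002, -0.004], [1.5, 1.4, -6.3]]]
[[0.085, [0.021, 0.004, -0.003], [1.5, 1.3, -6.3]], [0.085, [0.02, 0.006, -0.003], [1.5, 1.4, -6.3]], [0.085, [0.02, 0.008, -0.002], [1.5, 1.3, -6.3]], [0.085, [0.019, 0.011, -0.002], [1.5, 1.4, -6.3]], [0.085, [0.017, 0.012, -0.002], [1.5, 1.4, -6.3]]]
[[0.085, [0.016, 0.014, -0.002], [1.5, 1.3, -6.3]], [0.085, [0.014, 0.016, -0.002], [1.5, 1.4, -6.3]], [0.085, [0.013, 0.017, -0.002], [1.5, 1.3, -6.3]], [0.085, [0.011, 0.019, -0.003], [1.5, 1.4, -6.3]], [0.085, [0.0083, 0.019, -0.0026], [1.6, 1.3, -6.3]]]
```

send_rows:
  deltas:
    - [0.085, [0.019, -0.007, -0.006], [1.5, 1.3, -6.3]]
    - [0.085, [0.02, -0.005, -0.005], [1.5, 1.3, -6.3]]
    - [0.085, [0.021, -0.003, -0.005], [1.5, 1.4, -6.3]]
    - [0.085, [0.021, 0, -0.004], [1.5, 1.3, -6.3]]
    - [0.085, [0.021, 0.002, -0.004], [1.5, 1.4, -6.3]]

```text
clock: 0.57
eef_pos: [640.3, 97.4, 261.0]
tcp_rot: [-1.441, -2.593, 0.015]
contact_force: [-0.3, 0.5, -1.0]
opening: 84.5
grip_force: 0.0
```

send_rows:
  deltas:
    - [0.085, [0.021, 0.004, -0.003], [1.5, 1.3, -6.3]]
    - [0.085, [0.02, 0.006, -0.003], [1.5, 1.4, -6.3]]
    - [0.085, [0.02, 0.008, -0.002], [1.5, 1.3, -6.3]]
    - [0.085, [0.019, 0.011, -0.002], [1.5, 1.4, -6.3]]
    - [0.085, [0.017, 0.012, -0.002], [1.5, 1.4, -6.3]]

```text
clock: 0.98
eef_pos: [606.0, 195.2, 288.9]
tcp_rot: [-0.633, -2.732, 0.026]
contact_force: [0.7, 0.5, -0.1]
opening: 85.5
grip_force: 0.0
```

send_rows:
  deltas:
    - [0.085, [0.016, 0.014, -0.002], [1.5, 1.3, -6.3]]
    - [0.085, [0.014, 0.016, -0.002], [1.5, 1.4, -6.3]]
    - [0.085, [0.013, 0.017, -0.002], [1.5, 1.3, -6.3]]
    - [0.085, [0.011, 0.019, -0.003], [1.5, 1.4, -6.3]]
    - [0.085, [0.008, 0.019, -0.003], [1.6, 1.3, -6.3]]

```text
clock: 1.4
eef_pos: [573.2, 292.9, 317.5]
tcp_rot: [0.157, -2.666, 0.037]
contact_force: [0.4, 0.1, 0.1]
opening: 84.9
grip_force: 0.0
```

```bash
cat >> h.py <<'E'
def wcloud(c,o):
    P=cloud({**{k:c[k] for k in("range_z","fx","fy","cx","cy","k1")}});H=np.array(c["hand_eye"])
    return R.from_rotvec(o["tcp_rot"]).apply((P.reshape(-1,3)@H[:3,:3].T+H[:3,3])).reshape(P.shape)+o["eef_pos"]
E
python3 - <<'E'
from h import *
from workcell import ctrl
o=ctrl.observe();c=ctrl.camera("wrist");cv2.imwrite("pics/w1.png",c["frame"][:,:,::-1]);np.savez("w1.npz",o=o["eef_pos"],**c)
W=wcloud(c,o);print(o["eef_pos"],o["qpos"].round(3))
for lo,hi in((278,292),(240,275),(207,214),(200,207)):
    q=(W[...,2]>lo)&(W[...,2]<hi)&(abs(W[...,0]-539)<90)&(abs(W[...,1]-288)<(60 if lo<240 else 28))
    if q.sum()>5:print(lo,q.sum(),cv2.minAreaRect(W[q][:,:2].astype(np.float32)),W[q].min(0).round(1),W[q].max(0).round(1))
T=toolR(6.5,-27,1);g=np.array([539,288.5,250]);zt=T.apply([0,0,1])
rows(o["eef_pos"],R.from_rotvec(o["tcp_rot"]),g+zt*19,T,0.085)
E
```

```text
[573.15227034 292.85688519 317.46785556] [-0.256  0.673 -0.423  1.15   0.027  1.779  1.039]
278 1898 ((539.3101196289062, 289.5058288574219), (26.142202377319336, 25.704639434814453), 7.053732395172119) [525.4 275.4 278.3] [553.3 303.2 287.2]
240 251 ((551.6746826171875, 290.9281921386719), (1.2045484781265259, 24.19618797302246), 7.299523830413818) [549.5 278.9 240.4] [553.4 302.9 274.6]
207 842 ((520.0443115234375, 287.85919189453125), (95.40282440185547, 48.324867248535156), 4.525775909423828) [471.6 261.1 207. ] [568.5 312.4 213.8]
200 4615 ((519.8173828125, 287.00830078125), (106.11624908447266, 69.38165283203125), 6.757631301879883) [463.3 246.6 200. ] [575.6 319.4 207. ]
[[0.085, [0.0, -0.0, 0.032], [-0.0, 0.0, 0.1]], [0.085, [0.0, -0.0, 0.031], [-0.0, 0.0, 0.1]], [0.085, [0.0, -0.0003, 0.0317], [-0.1, 0.0, 0.0]]]
```

View pics/w1.png

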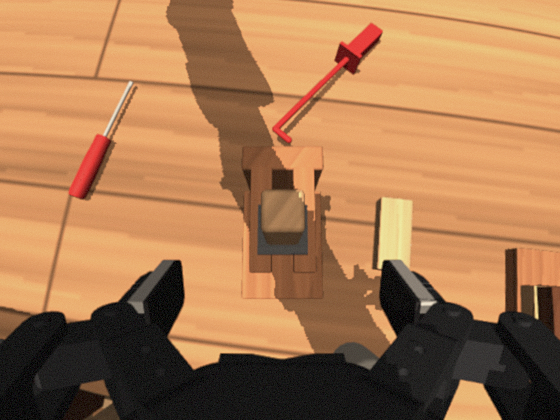

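The handle's centre is at (283,212) in the wrist view. It lies between the fingers, with its yaw matching about 7°.

send_rows:
  deltas:
    - [0.085, [0, 0.001, 0.032], [0, 0, -0.4]]
    - [0.085, [0, 0, 0.032], [0, 0, 0]]
    - [0.085, [0, 0, 0.031], [0, 0, 0]]
    - [0.085, [0, 0, 0], [0, 0, 0]]
    - [0, [0, 0, 0], [0, 0, 0]]
  newtons: 110

```text
clock: 1.87
eef_pos: [529.8, 287.8, 232.0]
tcp_rot: [0.159, -2.665, 0.037]
contact_force: [0.2, 0.4, 0.6]
opening: 75.2
grip_force: 0.0
```

send_rows:
  deltas:
    - [0, [0, 0, 0], [0, 0, 0]]
    - [0, [0, 0, 0], [0, 0, 0]]
    - [0, [0, 0, 0], [0, 0, 0]]
    - [0, [0, 0, 0], [0, 0, 0]]
    - [0, [0, 0, 0], [0, 0, 0]]

```text
clock: 2.28
eef_pos: [531.8, 288.8, 234.2]
tcp_rot: [0.159, -2.671, 0.033]
contact_force: [2.7, -0.7, 5.3]
opening: 24.7
grip_force: 108.5
```

send_rows:
  deltas:
    - [0, [0, 0, 0], [0, 0, 0]]
    - [0, [0, 0, 0], [0, 0, 0]]
    - [0, [0, 0, 0], [0, 0, 0]]

```text
clock: 2.53
eef_pos: [531.8, 288.7, 234.2]
tcp_rot: [0.159, -2.671, 0.033]
contact_force: [2.6, -0.1, 6.2]
opening: 24.6
grip_force: 108.5
```

```bash
cat >> h.py <<'E'
BY=-3.7;BO=np.array([690.4,-41.6,0]);SL=np.array([539.3,289.5,205.]);RY=7.
RB=R.from_euler('z',BY,degrees=True)
def save_rel(p,r):
    h=R.from_euler('z',RY,degrees=True);np.savez("rel.npz",t=h.inv().apply(p-SL),q=(h.inv()*r).as_quat())
def tool_for(bend,hR):
    """tool pose that puts hook_bend at world point bend with hook rotation hR"""
    k=np.load("rel.npz");return bend+hR.apply(k["t"]+[0,0,170]),hR*R.from_quat(k["q"])
def bend_of(p,r):
    k=np.load("rel.npz");hR=r*R.from_quat(k["q"]).inv();return p-hR.apply(k["t"]+[0,0,170]),hR
def hR_box(th):return RB*R.from_euler('y',-th,degrees=True)
def box2w(b):return BO+RB.apply(b)
def w2box(w):return RB.inv().apply(w-BO)
E
python3 - <<'E'
from h import *
from workcell import ctrl
o=ctrl.observe();p=o["eef_pos"];r=R.from_rotvec(o["tcp_rot"]);save_rel(p,r);print(o["qpos"].round(3))
c=dict(np.load("scene0.npz"));W=cloud(c)
q=(W[...,2]>60)&(W[...,2]<175)&(W[...,1]>330)&(W[...,0]>600)&(W[...,0]<850);print("glue",q.sum(),W[q].min(0),W[q].max(0))
print("loop",w2box(np.array([725,-21,70])))
X=R.from_euler('z',RY,degrees=True).apply([1,0,0])
a=rows(p,r,p+[0,0,17],r,0,2);print()
b=rows(*a,a[0]+95*X,r,0,4);print()
t=tool_for(box2w([-60,21,130]),hR_box(45));d=rows(*b,*t,0)
E
```

```text
[-0.238  0.656 -0.437  1.371  0.03   1.571  1.037]
glue 883 [650.14780471 370.84182686  61.7293086 ] [710.10230419 430.61206656 173.07042595]
loop [33.19851484 22.7898796  70.        ]
[[0, [0.004, 0.0, -0.008], [0.0, 0.0, 0.0]], [0, [0.0036, 0.0001, -0.0072], [-0.0, 0.0, 0.0]]]

[[0, [-0.021, 0.0, -0.011], [-0.0, 0.0, 0.0]], [0, [-0.021, 0.0, -0.011], [-0.0, 0.0, 0.0]], [0, [-0.021, 0.0, -0.01], [-0.0, 0.0, 0.0]], [0, [-0.0219, 0.0004, -0.0107], [-0.0, 0.0, 0.0]]]

[[0, [0.018, -0.032, 0.007], [-0.1, -5.0, 1.2]], [0, [0.018, -0.032, 0.006], [-0.1, -5.0, 1.2]], [0, [0.018, -0.033, 0.004], [-0.1, -5.0, 1.2]], [0, [0.017, -0.033, 0.002], [-0.1, -5.0, 1.2]], [0, [0.017, -0.034, 0.001], [-0.1, -5.0, 1.2]]]
[[0, [0.016, -0.034, -0.001], [-0.1, -5.0, 1.2]], [0, [0.015, -0.034, -0.002], [-0.1, -5.0, 1.2]], [0, [0.015, -0.035, -0.003], [-0.1, -5.0, 1.2]], [0, [0.0132, -0.035, -0.005], [-0.1, -4.9, 1.1]]]
```

send_rows:
  deltas:
    - [0, [0.004, 0, -0.008], [0, 0, 0]]
    - [0, [0.004, 0, -0.008], [0, 0, 0]]
    - [0, [0.001, 0, -0.001], [0, 0, 0]]
    - [0, [0, 0, 0], [0, 0, 0]]

```text
clock: 2.87
eef_pos: [530.4, 288.8, 252.9]
tcp_rot: [0.161, -2.669, 0.034]
contact_force: [-0.2, 0.7, -2.1]
opening: 24.9
grip_force: 107.9
```

send_rows:
  deltas:
    - [0, [-0.021, 0, -0.011], [0, 0, 0]]
    - [0, [-0.021, 0, -0.011], [0, 0, 0]]
    - [0, [-0.021, 0, -0.01], [0, 0, 0]]
    - [0, [-0.023, 0, -0.011], [0, 0, 0]]
    - [0, [0, 0, 0], [0, 0, 0]]

```text
clock: 3.28
eef_pos: [629.0, 298.9, 248.9]
tcp_rot: [0.156, -2.668, 0.036]
contact_force: [-1.7, -1.2, -2.9]
opening: 24.9
grip_force: 108.3
```

send_rows:
  deltas:
    - [0, [0.018, -0.032, 0.007], [-0.1, -5.0, 1.2]]
    - [0, [0.018, -0.032, 0.006], [-0.1, -5.0, 1.2]]
    - [0, [0.018, -0.033, 0.004], [-0.1, -5.0, 1.2]]
    - [0, [0.017, -0.033, 0.002], [-0.1, -5.0, 1.2]]
    - [0, [0.017, -0.034, 0.001], [-0.1, -5.0, 1.2]]

```text
clock: 3.7
eef_pos: [546.9, 127.7, 259.6]
tcp_rot: [0.024, -3.113, 0.024]
contact_force: [-0.1, -0.5, -1.9]
opening: 24.4
grip_force: 108.7
```

send_rows:
  deltas:
    - [0, [0.016, -0.034, -0.001], [-0.1, -5.0, 1.2]]
    - [0, [0.015, -0.034, -0.002], [-0.1, -5.0, 1.2]]
    - [0, [0.015, -0.035, -0.003], [-0.1, -5.0, 1.2]]
    - [0, [0.013, -0.035, -0.005], [-0.1, -4.9, 1.1]]
    - [0, [0, 0, 0], [0, 0, 0]]

```text
clock: 4.12
eef_pos: [475.9, -15.6, 262.3]
tcp_rot: [0.104, 2.831, -0.019]
contact_force: [-2.0, -0.7, -4.1]
opening: 24.7
grip_force: 108.8
```

```bash
python3 - <<'E'
from h import *
from workcell import ctrl
o=ctrl.observe();p=o["eef_pos"];r=R.from_rotvec(o["tcp_rot"]);b,h=bend_of(p,r);print(p,w2box(b),(RB.inv()*h).as_euler('ZYX',degrees=True),o["qpos"].round(2),o["contact_force"])
ims=[]
for n in("scene","side"):
    c=ctrl.camera(n);np.savez(n+"2.npz",**c);f=c["frame"][:,:,::-1];ims.append(cv2.resize(f[100:300,100:300] if n=="scene" else f[140:300,280:440],(400,400),interpolation=2))
cv2.imwrite("pics/m2.png",np.hstack(ims))
E
```

```text
[475.90249544 -15.61938636 262.25250471] [-70.9398027    9.71185572 125.22776955] [ -0.10450106 -44.41361155  -0.56075889] [ 0.18 -0.03 -0.32  2.17  0.09  0.7   1.3 ] [-1.98398788 -0.69284872 -4.13692282]
```

View pics/m2.png

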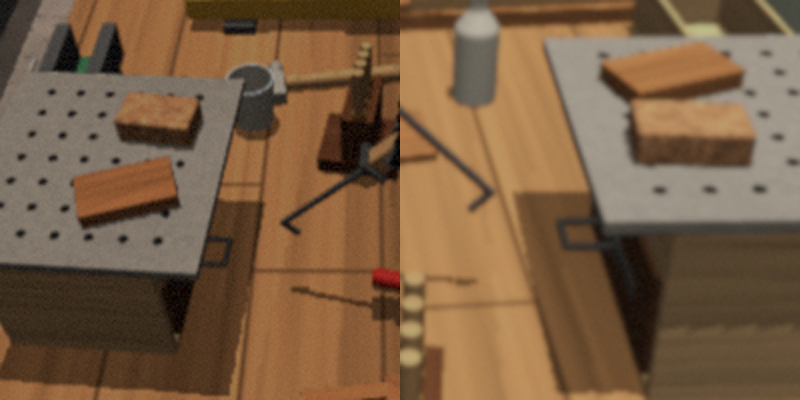

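The mid-air hook and the loop show in both views. In scene the bend is at about (242.5,211) and the loop bar runs from about (215.5,220) to (214,232). In side the bend is at about (317,217). I'll compare these with the kinematics.

```bash
python3 - <<'E'
from h import *
from workcell import ctrl
C={n:dict(np.load(n+"2.npz")) for n in("scene","side")}
def tri(us,uv):
    A=[];O=[]
    for n,(u,v) in zip(("scene","side"),(us,uv)):
        a=ray(C[n],u,v,0);b=ray(C[n],u,v,300);d=(b-a)/np.linalg.norm(b-a);M=np.eye(3)-np.outer(d,d);A.append(M);O.append(M@a)
    x=np.linalg.solve(sum(A),sum(O));return x,[np.linalg.norm(A[i]@x-O[i]) for i in(0,1)]
o=ctrl.observe();b,h=bend_of(o["eef_pos"],R.from_rotvec(o["tcp_rot"]))
x,e=tri((242.5,211.3),(316.8,217.2));print("bend tri",x,e,"kin",b)
# dark pixels near loop in both views, on z=70
for n,(u0,v0,u1,v1) in{"scene":(198,215,222,236),"side":(340,225,372,243)}.items():
    g=cv2.cvtColor(C[n]["frame"],cv2.COLOR_RGB2GRAY)[v0:v1,u0:u1];print(n);print(g)
for u,v in((215.5,220),(214,232)):print(w2box(ray(C["scene"],u,v,70)))
for u,v in((344,228.5),(346.5,238)):print(w2box(ray(C["side"],u,v,70)))
E
```

```text
bend tri [620.99928423 -24.80084868 127.81296789] [np.float64(4.411894558109235), np.float64(4.411894558109346)] kin [628.28241901 -19.78642467 129.60873514]
scene
[[122 125 123 125 118  74  39  56  54  62  59  61  61  61  61  64  67  62
   61  56  50  57  55  60]
 [125 123 125 126 112  63  42  52  63  61  61  55  61  65  58  60  66  63
   57  52  55  54  61  58]
 [122 126 126 124 105  62  42  49  52  52  52  56  64  59  60  67  55  61
   60  51  53  53  59  62]
 [125 121 126 117  95  49  28  38  47  43  39  48  49  55  52  57  49  55
   59  55  53  60  60  58]
 [124 119 126 118  79  42  34  35  37  37  34  36  36  37  41  31  41  40
   48  51  54  52  60  57]
 [120 123 123 112  62  33  36  39  38  37  36  35  34  37  33  32  41  31
   42  46  56  58  59  60]
 [124 120 121 106  58  42  45  52  52  55  52  51  48  52  53  39  36  32
   42  51  57  54  58  63]
 [121 123 121  96  51  48  56  60  60  64  58  61  59  59  58  43  32  33
   48  58  56  58  68  60]
 [123 118 117  82  42  48  57  62  59  61  61  58  62  60  54  38  32  36
   50  56  53  60  61  60]
 [123 121 112  70  43  52  
[... 3037 characters left out ...]
30  25  22  19]
 [ 78  80  81  80  72  62  56  53  55  54  53  55  52  51  52  53  53  52
   50  46  39  35  35  36  33  32  34  34  34  25  18  17]
 [ 76  79  81  80  76  73  68  68  67  66  66  65  66  66  62  64  63  64
   59  52  39  31  26  29  25  26  28  31  32  24  21  19]
 [ 75  78  78  81  81  78  79  78  78  78  78  78  76  75  75  74  73  73
   71  61  45  28  23  24  25  28  30  30  35  27  28  19]
 [ 75  77  79  79  82  83  82  81  82  83  81  81  82  81  80  77  78  77
   76  67  51  30  21  24  21  26  24  31  28  31  23  22]]
[ 7.29569644  2.01509644 70.        ]
[ 4.26757429 44.09050915 70.        ]
[11.43164859 46.00697718 70.        ]
[11.04749988  4.31918382 70.        ]
```

```bash
python3 - <<'E'
from h import *
from workcell import ctrl
o=ctrl.observe();b,h=bend_of(o["eef_pos"],R.from_rotvec(o["tcp_rot"]))
for n in("scene","side"):
    c=dict(np.load(n+"2.npz"));W=cloud(c);L=h.inv().apply((W-b).reshape(-1,3)).reshape(W.shape) # hook axes about bend
    for lo,hi in((20,45),(45,70),(70,95),(95,120),(120,150)):
        q=(abs(L[...,0])<25)&(abs(L[...,1])<25)&(L[...,2]>lo)&(L[...,2]<hi)
        if q.sum():print(n,lo,q.sum(),np.median(L[q],0).round(1))
    q=(L[...,0]>-45)&(L[...,0]<12)&(abs(L[...,1])<25)&(abs(L[...,2])<15);print(n,"toe",q.sum(),np.median(L[q],0).round(1),np.percentile(L[q],[3,97],axis=0).round(1).tolist())
    V=c["view"];print("cam dir in hook axes",h.inv().apply(V[2,:3]).round(2))
E
```

```text
scene 20 28 [-5.4 -5.5 33.1]
scene 45 23 [-4.9 -5.7 57.4]
scene 70 29 [-5.2 -5.8 83.8]
scene 95 28 [ -5.1  -5.4 108.2]
scene 120 37 [ -4.6  -5.6 134.8]
scene toe 40 [-17.3  -5.7   5.7] [[-34.8, -10.5, 0.4], [-2.9, -3.1, 13.7]]
cam dir in hook axes [-0.5  -0.64 -0.59]
side 20 33 [-1.2 -6.1 32.4]
side 45 34 [-1.  -6.  57.3]
side 70 36 [-0.8 -6.2 82.8]
side 95 38 [ -0.8  -5.9 107.9]
side 120 45 [ -0.7  -6.1 134.7]
side toe 54 [-12.1  -5.9   6.2] [[-30.7, -10.9, 0.2], [1.4, -1.7, 14.4]]
cam dir in hook axes [-0.35  0.85 -0.39]
```

The arm was still settling when those pictures were taken, so I'll recheck it at rest and plan the entry.

```bash
python3 - <<'E'
from h import *
from workcell import ctrl
C={n:ctrl.camera(n) for n in("scene","side")}
o=ctrl.observe();p=o["eef_pos"];r=R.from_rotvec(o["tcp_rot"]);b,h=bend_of(p,r)
print(w2box(b),(RB.inv()*h).as_euler('ZYX',degrees=True),o["contact_force"])
for n,c in C.items():
    W=cloud(c);L=h.inv().apply((W-b).reshape(-1,3)).reshape(W.shape);d=h.inv().apply(c["view"][2,:3])
    q=(abs(L[...,0])<25)&(abs(L[...,1])<25)&(L[...,2]>20)&(L[...,2]<140);m=np.median(L[q],0);print(n,q.sum(),m[:2]+d[:2]/np.hypot(*d[:2])*4)
    q=(L[...,0]>-45)&(L[...,0]<12)&(abs(L[...,1])<25)&(abs(L[...,2])<15);print("toe",np.median(L[q],0).round(1),np.percentile(L[q],[3,97],axis=0).round(1).tolist())
t1=tool_for(box2w([-15,24,112]),hR_box(45));t2=tool_for(box2w([45,24,106]),hR_box(45));t3=tool_for(box2w([45,24,70]),hR_box(45))
a=rows(p,r,*t1,0,3);a=rows(*a,*t2,0,3);a=rows(*a,*t3,0,5)
E
```

```text
[-59.78572208  21.53126616 131.33576164] [  0.2123774  -44.86290476  -0.09446713] [ 0.33607759  0.28039826 -1.48811618]
scene 132 [-2.9915402  -4.60262304]
toe [-11.6  -2.1   5.2] [[-28.9, -7.2, -1.2], [1.2, -0.1, 12.9]]
side 170 [ 0.25573552 -0.17194862]
toe [-10.2  -3.7   6.2] [[-27.6, -7.3, -0.6], [4.7, 1.0, 12.6]]
[[0, [-0.012, 0.001, 0.011], [-0.0, -0.0, 0.1]], [0, [-0.012, 0.001, 0.011], [-0.0, -0.1, 0.0]], [0, [-0.0121, 0.0005, 0.0106], [-0.0, -0.0, 0.1]]]
[[0, [-0.018, 0.0, 0.008], [-0.0, -0.0, -0.0]], [0, [-0.019, 0.0, 0.008], [-0.0, -0.0, -0.0]], [0, [-0.0181, 0.0001, 0.0085], [-0.0, -0.0, -0.0]]]
[[0, [0.002, -0.0, 0.007], [-0.0, -0.0, -0.0]], [0, [0.002, -0.0, 0.007], [-0.0, -0.0, -0.0]], [0, [0.002, -0.0, 0.007], [-0.0, -0.0, -0.0]], [0, [0.003, -0.0, 0.007], [-0.0, -0.0, -0.0]], [0, [0.0023, -0.0002, 0.0061], [-0.0, -0.0, -0.0]]]
```

send_rows:
  deltas:
    - [0, [-0.012, 0.002, 0.011], [0, 0, 0.1]]
    - [0, [-0.012, 0.002, 0.011], [0, 0, 0]]
    - [0, [-0.012, 0.001, 0.011], [0, 0, 0.1]]
    - [0, [0, 0, 0], [0, 0, 0]]

```text
clock: 4.65
eef_pos: [533.9, -3.5, 245.6]
tcp_rot: [0.092, 2.825, -0.005]
contact_force: [0.6, -0.5, -1.3]
opening: 24.6
grip_force: 108.7
```

send_rows:
  deltas:
    - [0, [-0.015, 0, 0.007], [0, 0, 0]]
    - [0, [-0.015, 0, 0.007], [0, 0, 0]]
    - [0, [-0.015, 0, 0.007], [0, 0, 0]]
    - [0, [-0.011, 0, 0.005], [0, 0, 0]]
    - [0, [0, 0, 0], [0, 0, 0]]

```text
clock: 5.07
eef_pos: [594.4, -8.5, 239.1]
tcp_rot: [0.094, 2.824, -0.007]
contact_force: [-0.3, -0.6, -2.9]
opening: 24.4
grip_force: 108.8
```

send_rows:
  deltas:
    - [0, [0, 0, 0], [0, 0, 0]]
    - [0, [0.002, 0, 0.006], [0, 0, 0]]
    - [0, [0.002, 0, 0.006], [0, 0, 0]]
    - [0, [0.001, 0, 0.003], [0, 0, 0]]
    - [0, [0, 0, 0], [0, 0, 0]]

```text
clock: 5.48
eef_pos: [590.6, -9.7, 222.0]
tcp_rot: [0.095, 2.826, -0.009]
contact_force: [0.9, -0.4, -3.3]
opening: 24.7
grip_force: 108.8
```

```bash
cat > st.py <<'E'
from h import *
from workcell import ctrl
o=ctrl.observe();p=o["eef_pos"];r=R.from_rotvec(o["tcp_rot"]);b,h=bend_of(p,r)
print(o["clock"],"bend box",w2box(b).round(1),(RB.inv()*h).as_euler('ZYX',degrees=True).round(1),"F",o["contact_force"].round(1))
E
cat > look.py <<'E'
from st import *
import sys
ims=[]
for n in("scene","side"):
    f=ctrl.camera(n)["frame"][:,:,::-1];ims.append(cv2.resize(f[150:290,140:280] if n=="scene" else f[170:290,290:410],(400,400),interpolation=2))
cv2.imwrite(sys.argv[1],np.hstack(ims))
E
python3 look.py pics/m3.png
```

```text
5.4833 bend box [43.8 24.9 85.7] [ -0.  -44.7  -0.1] F [ 0.9 -0.4 -3.3]
```

View pics/m3.png

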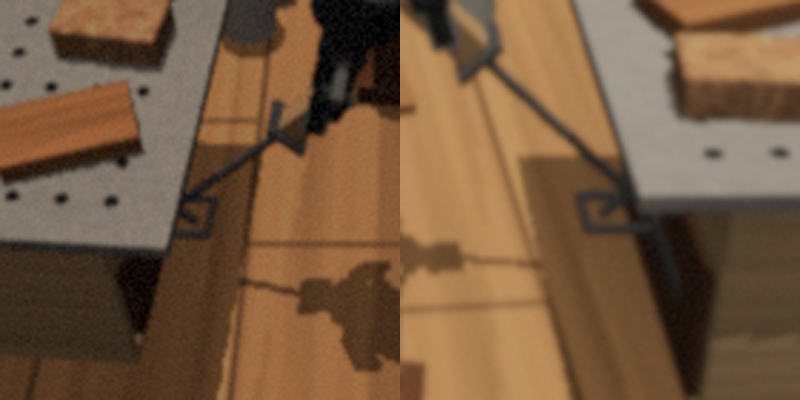

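In both views the toe sits inside the loop: scene about (190,213) between bars at rows 198 and 235, side about (605,208). I'll lower it further and start pulling.

send_rows:
  deltas:
    - [0, [0.002, 0, 0.006], [0, 0, 0]]
    - [0, [0.002, 0, 0.006], [0, 0, 0]]
    - [0, [0.001, 0, 0.004], [0, 0, 0]]
    - [0, [0, 0, 0], [0, 0, 0]]

```text
clock: 5.92
eef_pos: [591.3, -9.7, 205.1]
tcp_rot: [0.095, 2.826, -0.009]
contact_force: [-1.0, -0.1, -2.5]
opening: 24.6
grip_force: 108.8
```

```bash
cat > pl.py <<'E'
from st import *
import sys
x,y,z,n=map(float,sys.argv[1:5])
rows(p,r,*tool_for(box2w([x,y,z]),hR_box(45)),0,int(n))
E
python3 pl.py 20 25 70 3; python3 pl.py -70 25 70 10|tail -2
```

```text
5.9167 bend box [44.5 24.9 68.8] [ -0.1 -44.7  -0.1] F [-1.  -0.1 -2.5]
[[0, [0.008, -0.0, -0.003], [-0.0, -0.1, -0.0]], [0, [0.008, -0.0, -0.003], [-0.0, -0.1, -0.0]], [0, [0.0078, -0.0004, -0.0023], [-0.1, -0.1, -0.1]]]
[[0, [0.011, -0.0, -0.004], [-0.0, -0.0, -0.0]], [0, [0.011, -0.0, -0.004], [-0.0, -0.0, -0.0]], [0, [0.011, -0.0, -0.003], [-0.0, -0.0, -0.0]], [0, [0.011, -0.0, -0.004], [-0.0, -0.0, -0.0]], [0, [0.011, -0.0, -0.003], [-0.0, -0.1, -0.0]]]
[[0, [0.011, -0.0, -0.004], [-0.0, -0.0, -0.0]], [0, [0.011, -0.0, -0.004], [-0.0, -0.1, -0.0]], [0, [0.011, -0.0, -0.003], [-0.0, -0.0, -0.0]], [0, [0.011, -0.0, -0.004], [-0.0, -0.1, -0.0]], [0, [0.0104, -0.0006, -0.0031], [-0.1, -0.0, -0.1]]]
```

send_rows:
  deltas:
    - [0, [0.008, 0, -0.003], [0, 0, 0]]
    - [0, [0.008, 0, -0.003], [0, 0, 0]]
    - [0, [0.007, 0, -0.002], [0, 0, 0]]
    - [0, [0.007, 0, -0.002], [0, 0, 0]]
    - [0, [0.007, 0, -0.002], [0, 0, 0]]

```text
clock: 6.33
eef_pos: [553.0, -6.9, 206.9]
tcp_rot: [0.095, 2.822, -0.008]
contact_force: [4.6, -0.3, -6.1]
opening: 24.6
grip_force: 108.4
```

```bash
python3 st.py
```

```text
6.3333 bend box [ 6.6 25.3 71.1] [ -0.1 -44.9  -0. ] F [ 4.6 -0.3 -6.1]
```

send_rows:
  deltas:
    - [0, [0.009, 0, -0.003], [0, 0, 0]]
    - [0, [0.009, 0, -0.003], [0, 0, 0]]
    - [0, [0.009, 0, -0.003], [0, 0, 0]]
    - [0, [0.009, 0, -0.003], [0, 0, 0]]
    - [0, [0.009, 0, -0.003], [0, 0, 0]]

```text
clock: 6.75
eef_pos: [505.2, -3.8, 207.0]
tcp_rot: [0.095, 2.823, -0.009]
contact_force: [5.0, -0.2, -5.8]
opening: 24.7
grip_force: 108.5
```

send_rows:
  deltas:
    - [0, [0.009, 0, -0.003], [0, 0, 0]]
    - [0, [0.009, 0, -0.003], [0, 0, 0]]
    - [0, [0.009, 0, -0.003], [0, 0, 0]]
    - [0, [0.005, 0, -0.002], [0, 0, 0]]
    - [0, [0, 0, 0], [0, 0, 0]]

```text
clock: 7.17
eef_pos: [470.4, -1.5, 207.1]
tcp_rot: [0.095, 2.826, -0.01]
contact_force: [-1.0, -0.5, -2.5]
opening: 24.6
grip_force: 109.2
```

```bash
python3 look.py pics/m4.png; python3 pl.py -43 25 70 4;  python3 pl.py -43 25 130 4
```

```text
7.1667 bend box [-76.5  25.2  70.9] [ -0.  -44.7  -0.1] F [-1.  -0.5 -2.5]
7.2667 bend box [-75.3  25.4  71.1] [ -0.1 -44.8  -0.1] F [ 1.  -0.4 -1.7]
[[0, [-0.007, -0.0, 0.003], [-0.0, -0.1, -0.0]], [0, [-0.008, -0.0, 0.003], [-0.0, -0.0, -0.0]], [0, [-0.007, -0.0, 0.003], [-0.0, -0.1, -0.0]], [0, [-0.0076, -0.0007, 0.0025], [-0.1, -0.0, -0.1]]]
7.2667 bend box [-75.3  25.4  71.1] [ -0.1 -44.8  -0.1] F [ 1.  -0.4 -1.7]
[[0, [-0.012, -0.0, -0.011], [-0.0, -0.1, -0.0]], [0, [-0.012, -0.0, -0.012], [-0.0, -0.0, -0.0]], [0, [-0.012, -0.0, -0.011], [-0.0, -0.1, -0.0]], [0, [-0.0123, -0.0004, -0.0115], [-0.1, -0.0, -0.1]]]
```

View pics/m4.png

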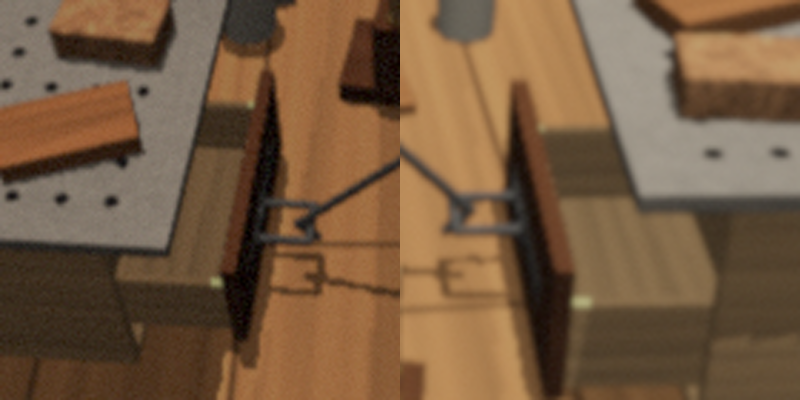

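The drawer is drawn out and the whole loop is well clear of the lip. Next: unhook by moving forward 24 mm, then straight up.

send_rows:
  deltas:
    - [0, [-0.007, 0, 0.002], [0, 0, 0]]
    - [0, [-0.007, 0, 0.002], [0, 0, 0]]
    - [0, [-0.005, 0, 0.002], [0, 0, 0]]
    - [0, [-0.004, 0, 0.002], [0, 0, 0]]
    - [0, [0, 0, 0], [0, 0, 0]]

```text
clock: 7.68
eef_pos: [497.8, -3.1, 206.7]
tcp_rot: [0.096, 2.824, -0.008]
contact_force: [0.6, 0.0, -2.4]
opening: 24.7
grip_force: 109.2
```

```bash
python3 pl.py -51 25 135 5
```

```text
7.6833 bend box [-48.9  25.5  70.7] [ -0.1 -44.8   0. ] F [ 0.6  0.  -2.4]
[[0, [-0.003, -0.0, -0.012], [-0.0, -0.0, -0.0]], [0, [-0.004, -0.0, -0.012], [-0.0, -0.0, -0.0]], [0, [-0.003, -0.0, -0.012], [-0.0, -0.1, -0.0]], [0, [-0.004, -0.0, -0.013], [-0.0, -0.0, -0.1]], [0, [-0.0035, -0.0005, -0.0124], [-0.0, -0.1, -0.0]]]
```

send_rows:
  deltas:
    - [0, [-0.003, 0, -0.012], [0, 0, 0]]
    - [0, [-0.004, 0, -0.012], [0, 0, 0]]
    - [0, [-0.003, 0, -0.012], [0, 0, 0]]
    - [0, [-0.004, 0, -0.013], [0, 0, 0]]
    - [0, [-0.003, 0, -0.012], [0, 0, 0]]

```text
clock: 8.1
eef_pos: [493.6, -3.2, 270.6]
tcp_rot: [0.095, 2.825, -0.009]
contact_force: [0.4, -0.9, -2.1]
opening: 24.5
grip_force: 109.2
```

```bash
python3 - <<'E'
from st import *
a=rows(p,r,*tool_for(box2w([-100,35,160]),hR_box(42)),0,3);print()
h7=R.from_euler('z',RY,degrees=True)
t=tool_for(SL+h7.apply([93,0,22])-[0,0,170],h7);a=rows(*a,*t,0,10)
E
```

```text
8.1 bend box [-53.2  25.1 134.5] [ -0.1 -44.8  -0. ] F [ 0.4 -0.9 -2.1]
[[0, [0.009, 0.003, -0.014], [-0.0, 0.9, -0.0]], [0, [0.01, 0.003, -0.014], [-0.0, 0.9, -0.0]], [0, [0.0097, 0.0036, -0.0148], [-0.0, 1.0, -0.1]]]

[[0, [-0.013, 0.03, 0.009], [0.1, 4.2, -1.1]], [0, [-0.014, 0.03, 0.007], [0.1, 4.2, -1.1]], [0, [-0.016, 0.03, 0.006], [0.1, 4.2, -1.1]], [0, [-0.017, 0.029, 0.005], [0.1, 4.2, -1.1]], [0, [-0.017, 0.029, 0.004], [0.1, 4.2, -1.0]]]
[[0, [-0.018, 0.029, 0.003], [0.1, 4.2, -1.1]], [0, [-0.019, 0.028, 0.001], [0.1, 4.2, -1.0]], [0, [-0.019, 0.028, -0.0], [0.1, 4.2, -1.1]], [0, [-0.02, 0.028, -0.002], [0.1, 4.2, -1.0]], [0, [-0.0203, 0.0269, -0.0035], [0.2, 4.1, -1.1]]]
```

send_rows:
  deltas:
    - [0, [0.009, 0.003, -0.014], [0, 0.9, 0]]
    - [0, [0.01, 0.003, -0.014], [0, 0.9, 0]]
    - [0, [0.01, 0.004, -0.015], [0, 1.0, -0.1]]

```text
clock: 8.35
eef_pos: [453.0, 9.2, 302.6]
tcp_rot: [0.095, 2.875, -0.007]
contact_force: [0.3, 0.9, -1.6]
opening: 24.9
grip_force: 109.3
```

send_rows:
  deltas:
    - [0, [-0.013, 0.03, 0.009], [0.1, 4.2, -1.1]]
    - [0, [-0.014, 0.03, 0.007], [0.1, 4.2, -1.1]]
    - [0, [-0.016, 0.03, 0.006], [0.1, 4.2, -1.1]]
    - [0, [-0.017, 0.029, 0.005], [0.1, 4.2, -1.1]]
    - [0, [-0.017, 0.029, 0.004], [0.1, 4.2, -1.0]]

```text
clock: 8.77
eef_pos: [540.1, 156.0, 279.8]
tcp_rot: [0.041, -3.039, 0.022]
contact_force: [1.5, -0.4, -2.0]
opening: 24.5
grip_force: 109.4
```

send_rows:
  deltas:
    - [0, [-0.018, 0.029, 0.003], [0.1, 4.2, -1.1]]
    - [0, [-0.019, 0.028, 0.001], [0.1, 4.2, -1.0]]
    - [0, [-0.019, 0.028, 0], [0.1, 4.2, -1.1]]
    - [0, [-0.02, 0.028, -0.002], [0.1, 4.2, -1.0]]
    - [0, [-0.02, 0.027, -0.004], [0.2, 4.1, -1.1]]

```text
clock: 9.18
eef_pos: [625.2, 301.4, 255.4]
tcp_rot: [0.16, -2.669, 0.034]
contact_force: [0.6, 0.2, -1.0]
opening: 24.8
grip_force: 109.4
```

send_rows:
  deltas:
    - [0, [0, 0, 0], [0, 0, 0]]
    - [0, [0, 0, 0], [0, 0, 0]]
    - [0, [0, 0, 0], [0, 0, 0]]

```text
clock: 9.43
eef_pos: [623.9, 300.3, 255.3]
tcp_rot: [0.16, -2.671, 0.035]
contact_force: [-1.0, 0.5, -1.4]
opening: 24.4
grip_force: 109.4
```

```bash
python3 - <<'E'
from st import *
h7=R.from_euler('z',RY,degrees=True);o_=b+h.apply([0,0,170])
print("origin in slot frame",h7.inv().apply(o_-SL).round(1),(h7.inv()*h).as_euler('ZYX',degrees=True).round(2))
# camera check: handle and shaft, hook axes about origin
for n in("scene","side"):
    c=ctrl.camera(n);W=cloud(c);L=h.inv().apply((W-o_).reshape(-1,3)).reshape(W.shape);d=h.inv().apply(c["view"][2,:3])
    for lo,hi in((-165,-100),(-100,-15)):
        q=(abs(L[...,0])<25)&(abs(L[...,1])<25)&(L[...,2]>lo)&(L[...,2]<hi);print(n,lo,q.sum(),(np.median(L[q],0)[:2]+d[:2]/np.hypot(*d[:2])*4).round(1))
    if n=="side":cv2.imwrite("pics/m5.png",cv2.resize(c["frame"][80:240,200:400,::-1],(750,600),interpolation=2))
k=h7
t=tool_for(SL+k.apply([93,0,20])-[0,0,170],k);a=rows(p,r,*t,0,1);print()
t=tool_for(SL+k.apply([1,0,20])-[0,0,170],k);a=rows(*a,*t,0,7)
E
```

```text
9.4333 bend box [-80.9 338.   56. ] [10.7 -0.  -0.1] F [-1.   0.5 -1.4]
origin in slot frame [92.9  0.3 21. ] [ 0.03 -0.01 -0.05]
scene -165 52 [-0.3 -0.3]
scene -100 61 [-0.2 -0.5]
side -165 71 [-1.2  1.2]
side -100 76 [-0.5  0.8]
[[0, [-0.0006, -0.0003, 0.0009], [-0.1, 0.0, 0.0]]]

[[0, [0.012, -0.0, 0.006], [0.0, 0.0, 0.0]], [0, [0.012, -0.0, 0.006], [0.0, 0.0, 0.0]], [0, [0.012, -0.0, 0.006], [0.0, 0.0, 0.0]], [0, [0.012, -0.0, 0.006], [0.0, 0.0, 0.0]], [0, [0.011, -0.0, 0.006], [0.0, 0.0, 0.0]]]
[[0, [0.012, -0.0, 0.006], [0.0, 0.0, 0.0]], [0, [0.0112, -0.0004, 0.0053], [0.0, 0.0, 0.0]]]
```

View pics/m5.png

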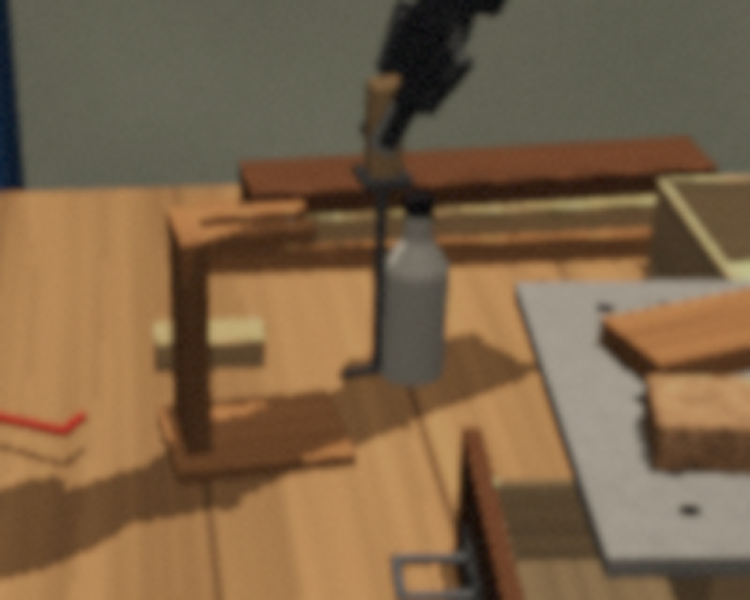

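The rod hangs upright in front of the open end of the slot, and the cameras and kinematics agree to about 1 mm. Sliding it in now.

send_rows:
  deltas:
    - [0, [0.012, 0, 0.006], [0, 0, 0]]
    - [0, [0.012, 0, 0.006], [0, 0, 0]]
    - [0, [0.012, 0, 0.006], [0, 0, 0]]
    - [0, [0.012, 0, 0.006], [0, 0, 0]]
    - [0, [0.012, 0, 0.006], [0, 0, 0]]

```text
clock: 9.95
eef_pos: [556.6, 291.0, 259.9]
tcp_rot: [0.158, -2.677, 0.033]
contact_force: [0.3, 0.1, -3.1]
opening: 24.7
grip_force: 109.3
```

send_rows:
  deltas:
    - [0, [0.012, 0, 0.006], [0, 0, 0]]
    - [0, [0.01, 0, 0.005], [0, 0, 0]]
    - [0, [0, 0, 0], [0, 0, 0]]
    - [0, [0, 0, 0], [0, 0, 0]]

```text
clock: 10.28
eef_pos: [532.9, 288.6, 259.5]
tcp_rot: [0.159, -2.677, 0.033]
contact_force: [0.7, 0.5, -1.6]
opening: 24.6
grip_force: 109.2
```

```bash
cat > sl.py <<'E'
from st import *
h7=R.from_euler('z',RY,degrees=True);o_=b+h.apply([0,0,170])
print("origin in slot frame",h7.inv().apply(o_-SL).round(1),(h7.inv()*h).as_euler('ZYX',degrees=True).round(2))
E
python3 - <<'E'
from sl import *
t=tool_for(SL+h7.apply([0,0,0.5])-[0,0,170],h7);rows(p,r,*t,0,4)
E
```

```text
10.2833 bend box [-169.9  320.7   60.3] [10.7 -0.3 -0. ] F [ 0.7  0.5 -1.6]
origin in slot frame [ 1.2 -0.2 25.3] [-0.01 -0.33 -0.03]
[[0, [-0.003, 0.0, 0.006], [-0.0, 0.1, -0.0]], [0, [-0.002, 0.0, 0.006], [-0.0, 0.1, -0.0]], [0, [-0.003, 0.0, 0.005], [-0.0, 0.1, -0.0]], [0, [-0.0021, 0.0002, 0.0056], [-0.0, 0.0, -0.0]]]
```

send_rows:
  deltas:
    - [0, [-0.003, 0, 0.006], [0, 0.1, 0]]
    - [0, [-0.002, 0, 0.006], [0, 0.1, 0]]
    - [0, [-0.003, 0, 0.005], [0, 0.1, 0]]
    - [0, [-0.002, 0, 0.005], [0, 0, 0]]
    - [0, [0, 0, 0], [0, 0, 0]]

```text
clock: 10.7
eef_pos: [532.4, 289.3, 234.3]
tcp_rot: [0.159, -2.666, 0.034]
contact_force: [-0.2, -3.1, 11.8]
opening: 24.9
grip_force: 110.9
```

```bash
python3 sl.py
```

```text
10.7 bend box [-172.4  321.    35. ] [10.7  0.3 -0. ] F [-0.2 -3.1 11.8]
origin in slot frame [0.6 0.4 0. ] [ 0.01  0.25 -0.02]
```

The rod is resting on the prongs. Releasing and backing out along the tool axis.

send_rows:
  deltas:
    - [0, [0, 0, -0.001], [0, 0, 0]]
    - [0.085, [0, 0, 0], [0, 0, 0]]
    - [0.085, [0, 0, 0], [0, 0, 0]]
    - [0.085, [0, 0, 0], [0, 0, 0]]
    - [0.085, [0, 0, 0], [0, 0, 0]]
  newtons: 20

```text
clock: 11.12
eef_pos: [532.2, 289.8, 232.9]
tcp_rot: [0.16, -2.666, 0.034]
contact_force: [0.1, 0.0, -0.3]
opening: 71.3
grip_force: 0.0
```

send_rows:
  deltas:
    - [0.085, [0, 0, 0], [0, 0, 0]]
    - [0.085, [0, 0, 0], [0, 0, 0]]
    - [0.085, [0, 0, 0], [0, 0, 0]]
    - [0.085, [0, 0, -0.01], [0, 0, 0]]
    - [0.085, [0, 0, -0.02], [0, 0, 0]]

```text
clock: 11.53
eef_pos: [544.7, 290.6, 259.2]
tcp_rot: [0.16, -2.663, 0.037]
contact_force: [-0.2, 0.6, -0.4]
opening: 84.9
grip_force: 0.0
```

send_rows:
  deltas:
    - [0.085, [0, 0, -0.03], [0, 0, 0]]
    - [0.085, [0, 0, -0.03], [0, 0, 0]]
    - [0.085, [0, 0, -0.02], [0, 0, 0]]
    - [0.085, [0, 0, 0], [0, 0, 0]]
    - [0.085, [0, 0, 0], [0, 0, 0]]

```text
clock: 11.95
eef_pos: [582.7, 295.7, 332.7]
tcp_rot: [0.16, -2.669, 0.032]
contact_force: [-0.0, 1.0, 0.6]
opening: 85.0
grip_force: 0.0
```

```bash
python3 - <<'E'
from h import *
from workcell import ctrl
o=ctrl.observe();c=ctrl.camera("wrist");W=wcloud(c,o);print(o["clock"],o["eef_pos"],o["opening"])
for lo,hi in((278,292),):
    q=(W[...,2]>lo)&(W[...,2]<hi)&(abs(W[...,0]-539)<30)&(abs(W[...,1]-288)<28)
    print(lo,q.sum(),cv2.minAreaRect(W[q][:,:2].astype(np.float32)),np.median(W[q],0))
s=ctrl.camera("side");C=ctrl.camera("scene")
f=s["frame"][80:300,200:480,::-1];g=C["frame"][100:380,120:330,::-1]
cv2.imwrite("pics/end.png",np.hstack([cv2.resize(f,(440,346)),cv2.resize(g,(260,346))]))
E
```

```text
11.95 [582.69788581 295.69456291 332.73127599] 84.98181374055451
278 1611 ((540.4248657226562, 289.95159912109375), (25.706207275390625, 25.571510314941406), 6.788308143615723) [541.19702705 290.23272089 285.04652084]
```

View pics/end.png

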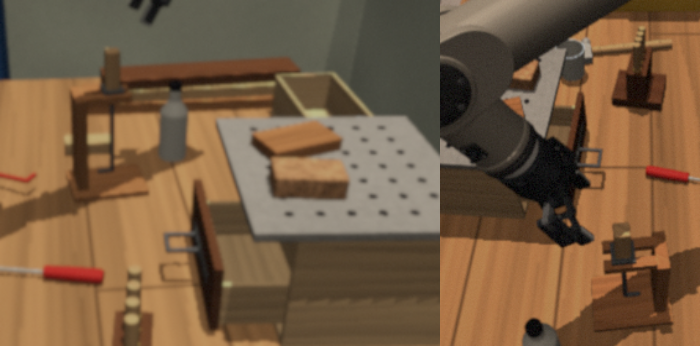

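The rod is back home: its handle is at (540.4, 290.0) with 6.8° yaw, against (539.3, 289.5) and 7° before. The drawer is open, the other things are undisturbed and the gripper is free, so I'm handing in.

```bash
python3 -c "
from workcell import ctrl
print(ctrl.hand_in())"
```

```text
the job is handed in; nothing more can be done
None
```

The job is handed in: the hook drew the drawer out about 0.1 m, so the whole loop stands clear of the overhang, and the rod hangs back in its rack within about 1 mm of where it was; the robot took about 12 of the 61 s.

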